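# Hold a test clip open over a board's edge contacts

### The arm

A 6-joint arm with a two-finger parallel gripper is mounted at the origin on the work surface. World frame = base frame: x ahead of the robot, y to its left, z up, the work surface at z = 0. Lengths are in mm, angles in degrees, forces in N, time in s.
With the tool pointing down it reaches from about 300 to 850 mm from the base axis. Payload 4.2 kg.
Tool frame: the origin (TCP) lies between the finger pads; the fingertips stand 14 mm ahead of it and the grasp point (between the pads) lies 5 mm behind it (env.finger_overhang is the distance from the TCP to the fingertips, in mm); z points along the fingers, y is the line along which they close (so a half turn about z gives the same grasp; the last joint's range is limited). The gripper opens to 91 mm and grips with 3 to 60 N. Pads are 32 mm wide; open, the fingers measure 118 mm over their backs; the gripper's body (76 mm by 178 mm) begins 60 mm behind the grasp point.
Start: joints at [62.166, 18.312, 89.639, -0, 72.044, -1.146], TCP at [258.258, 513.755, 227.976] pointing down, gripper open.
Joint ranges: [-177.97, 177.97], [-48.28, 115.42], [12.27, 149.76], [-77.06, 257.06], [2.81, 150.46], [-146.56, 146.56]. Speed limits (degrees/s): [147.25, 147.25, 180, 180, 180, 180].

### API

Orientations are given as [roll, pitch, yaw] about the fixed x, y, z axes, in that order (R = Rz(yaw) Ry(pitch) Rx(roll)).
In Python, from workcell import status, cams, env, finder gives the robot as it stands.
- The arm moves only by the tool apply_moves, never from a script. Its argument "increments" is a list of rows, each a list of 7 numbers: the opening, from -1 (shut) to 1 (fully open), then the shift along the world's x, y, z in m, then the turn, a rotation vector about the world's x, y, z in degrees. In form: [[gripper, x, y, z, ax, ay, az], ...]. A call has 1 to 5 rows; each row shifts and turns the commanded pose from where the row before left it; what a row does not reach is not made up. A row lasts 1/12 s, in which the tool goes at most 41.7 mm and 7.16 degrees, less where a joint would pass 70% of its speed; a pose out of reach is approached as far as the arm can. A call with a gripper value outside its range is refused whole. The fingers move at their own pace and stop on an object; "newtons" is the grip in N (left out, the last holds). Time passes only in rows, so rows that do not move let the fingers close. It gives the time, the measured TCP pose, the force, the opening and the grip force at its end, in the units of the state.
- status.state(): the state, without advancing time (a new reading comes with each control period).
- cams.grab_frame(name): name is "side" or "top"; returns a dict with "color" (420x560x3 uint8, red, green, blue), "intrinsics" (3x3 intrinsics, pixels), "k1" (the pictures are not rectified: a ray, as slopes to the right and down, at radius r is drawn at 1 + k1 r^2 times it, then the intrinsics apply), "R" (3x3) and "t" (3): a world point X has camera coordinates R X + t. Camera axes: x right, y down, z forward; pixel columns grow to the right and rows downward; lengths in mm; the calibration is good to about 2 mm. A picture is of the moment at which its call begins. There is no depth.
- env.job_done(): hands the job in; it is judged then, once.
Trained networks look in the newest picture that a camera, given by its name, has taken for a name from the list of things; names that differ only in an ending like _2 or _b are one class to them, and where a whole thing is asked for, a point or a joint stands for the part that bears it (a point fixed in the world has none). Each returns a list of dicts, best first, with "score" (0 to 1); they miss things now and then, are a little off and sometimes report something else, mostly with a low value. They report only what shows in the picture. A call takes as long as a camera call. They do not tell look-alikes from the thing itself.
- finder.boxes_of(query, camera): "rect" ([left, top, width, height] in pixels, round what is visible of it).
- finder.trace(query, camera): "pixels" (420x560 bool, what is visible of it) and "rect" ([left, top, width, height] in pixels, round what is visible of it).
The state is a dict: "time_s": time; "qpos": joint angles; "qvel": joint speeds; "effort": joint torques, N m; "ee_pos": TCP position; "ee_rot": TCP orientation; "force": force on the tool from outside, world axes, zero at the start; "torque": the same for the moment, N m; "gripper_width": finger opening in mm; "gripper_force": force on a finger pad.
Only numpy, scipy, OpenCV 4.12 (cv2) and the standard library are available. Lean on these libraries where they do the work, as an engineer would, in place of code of your own. Each camera call takes 0.05 s, during which the arm holds its last target. There are 200 camera calls.

### The job

Take the red spring test clip off its parking strip by squeezing its two levers, and bring it down over the top edge of the green board so that its wide-open jaws straddle the row of gold contacts, tips well below the edge, one on each side and neither touching the board. Finish while still holding it there, squeezed open and square to the board; do not let it close or let go. Do not shift the green board, the blue board, the bottle, the cup or the spool.

Things in the scene. Friction and masses are not known exactly. Their poses are not given: they have to be found in the camera images.
- clip: Red spring test clip like a big clothes peg, 70 g, 24 mm wide along y, upright: jaws down, two levers up. Origin on its hinge pin; z up, y along the pin, x from jaw a (-x) to jaw b (+x). A steel block (12 mm along x) reaches 8 mm below the pin. At the start it pinches the parking strip, the block resting on the strip's top, the pin at height 74 mm.
- clip_levers (a point): Point between the two levers, 28 mm above the pin. Closed, the levers lean out 0.3 rad each: 25 mm over their outer faces at the pin, 50 mm at their tops 41 mm above it. Squeezing their upper parts together along the clip's x with 6 N or more (15 to 30 N is safe) opens the jaws; fully squeezed they stand parallel, 24 mm over their outer faces, tops 45 mm above the pin.
- jaw_a (a joint): Opening angle in rad of the jaw on the clip's -x side: 0 closed (5 mm gap), 0.024 when pinching the strip, 0.3 fully open against its stop. Sprung shut. Both jaws are coupled and move alike.
- jaw_b (a joint): Same for the jaw on the clip's +x side.
- jaw_a_tip (a point): Centre of the brass bar (radius 3 mm, 24 mm long along the clip's y) at the tip of the -x jaw, 42 mm below the pin when closed, 38.5 mm when fully open; the clear gape between the two bars is then 29 mm.
- jaw_b_tip (a point): Same for the +x jaw.
- park: Fixed grey base plate 70 x 90 x 14 mm with an upright aluminium strip on it, 7 mm thick (x), 60 mm long (y), its top at height 66 mm. Origin under the centre of the base. The clip sits on the strip, its x along this x, within 10 mm of the strip's middle; lift it straight up more than 40 mm to clear the strip.
- green_stand: Loose black stand 60 x 116 x 18 mm (850 g) that holds the GREEN circuit board upright: board 3 mm thick (x), 100 mm long (y), its top edge at height 105 mm. Black guides at both ends of the board reach up to 63 mm. Origin under the centre of the base; x is the board's normal, y runs along its edge.
- green_contacts (a point): Middle of the row of gold contacts (30 mm long, 12 mm deep, on both faces) at the green board's top edge: on the edge, in the board's mid plane, 20 mm to +y of the board's middle. Axes as the stand's.
- blue_stand: The same stand with a BLUE board: not to be used or moved.
- blue_contacts (a point): Middle of the gold contacts on the blue board's top edge.
- bottle: Clear bottle, 48 mm across, 120 mm tall, standing; origin under its base. Leave alone.
- cup: White cup, 72 mm across, 85 mm tall; origin under its base. Leave alone.
- spool: Solder spool, 54 mm across, 32 mm tall; origin under its base. Leave alone.
Mind the look-alikes: they are no part of the job. What is shaped like the park but pink is not meant.

How it is judged:
By the outcome, as a careful person would: the job done as asked, in the order asked, and still so for the second after the job is handed in, while the arm keeps its last pose, push and grip.
It also fails if it takes over 38 s, if anything falls off the work surface, if the arm or the gripper's body presses on something with over 40 N, if the wrist force passes 120 N, or if a joint passes its speed limit or range.

## Working session

There is one attempt and no reset: what is moved stays moved. The work goes in short steps, Python scripts to look and compute and a tool call to move; the robot and the scene stay as the last step left them, time stands still between calls to the robot, and variables do not carry over. Pictures are saved under pics/ and viewed, at most 10 in all, crops included, and the job is handed in when it is done.

Besides the shell and the picture viewer there is one more tool, called by a JSON object that holds its "op" and its "data". apply_moves: Moves the arm, as the interface text tells. Its arguments: {"type":"object","properties":{"increments":{"type":"array","items":{"type":"array","items":{"type":"number"}}},"newtons":{"type":"number"}},"required":["increments"]}

```bash
ls; mkdir -p pics; python3 - <<'E'
from workcell import status,cams,env,finder
import cv2,numpy as np
s=status.state();print(s['time_s'],s['ee_pos'],s['ee_rot'],s['gripper_width'])
ims=[]
for c in('side','top'):
    f=cams.grab_frame(c);cv2.imwrite(f'pics/{c}0.png',f['color'][...,::-1]);np.savez(f'{c}0.npz',**f)
    print(c,f['k1'],f['intrinsics'].tolist(),(-f['R'].T@f['t']).round(),f['R'].round(3).tolist())
    for q in('clip','park','green_stand','green_contacts','clip_levers','blue_stand','bottle','cup','spool'):
        print(c,q,[(np.round(b['rect']).tolist(),round(b['score'],2)) for b in finder.boxes_of(q,c)][:3])
E
```

```text
pics
0.0 [258.01601411 513.31767472 227.11028432] [-1.79896845e+02 -1.92952180e-03  1.53313011e+02] 91.06700676808488
side -0.15338787235509635 [[518.0931587624365, 0.0, 284.4863046713306], [0.0, 518.0931587624365, 210.89065896551588], [0.0, 0.0, 1.0]] [ 455. -944. 1118.] [[0.997, -0.079, 0.003], [-0.056, -0.736, -0.675], [0.056, 0.673, -0.738]]
side clip [([301.0, 277.0, 21.0, 28.0], 0.64)]
side park [([289.0, 331.0, 32.0, 47.0], 0.96), ([296.0, 289.0, 29.0, 36.0], 0.7), ([251.0, 251.0, 29.0, 34.0], 0.68)]
side green_stand [([278.0, 192.0, 41.0, 50.0], 0.71)]
side green_contacts [([280.0, 191.0, 37.0, 53.0], 0.74), ([299.0, 279.0, 22.0, 28.0], 0.26)]
side clip_levers [([298.0, 279.0, 23.0, 25.0], 0.59)]
side blue_stand [([271.0, 135.0, 23.0, 52.0], 0.83), ([281.0, 188.0, 36.0, 55.0], 0.69), ([300.0, 277.0, 21.0, 31.0], 0.47)]
side bottle [([204.0, 167.0, 18.0, 37.0], 0.84)]
side cup [([200.0, 234.0, 27.0, 40.0], 0.73)]
side spool [([334.0, 175.0, 21.0, 20.0], 0.56)]
top 0.010130242933085391 [[441.14946224459624, 0.0, 280.84775920321107], [0.0, 441.14946224459624, 212.33957541100142], [0.0, 0.0, 1.0]] [ 343.   -9. 1011.] [[-0.103, -0.995, 0.007], [-0.97, 0.099, -0.221], [0.219, -0.029, -0.975]]
top clip [([370.0, 178.0, 20.0, 28.0], 0.62)]
top park [([307.0, 234.0, 37.0, 33.0], 0.94), ([351.0, 186.0, 39.0, 32.0], 0.89), ([414.0, 189.0, 42.0, 33.0], 0.84)]
top green_stand [([226.0, 192.0, 58.0, 38.0], 0.58), ([370.0, 197.0, 21.0, 10.0], 0.45)]
top green_contacts [([230.0, 194.0, 52.0, 35.0], 0.73)]
top clip_levers [([370.0, 179.0, 18.0, 29.0], 0.7)]
top blue_stand [([121.0, 218.0, 61.0, 30.0], 0.71)]
top bottle [([193.0, 312.0, 27.0, 27.0], 0.8)]
top cup [([313.0, 288.0, 32.0, 37.0], 0.82), ([372.0, 198.0, 19.0, 10.0], 0.75)]
top spool [([181.0, 148.0, 26.0, 28.0], 0.76), ([350.0, 186.0, 40.0, 30.0], 0.39)]
```

```bash
python3 - <<'E'
import cv2
a=cv2.imread('pics/side0.png')[110:390,190:370];b=cv2.imread('pics/top0.png')[130:350,100:470]
cv2.imwrite('pics/s1.png',cv2.resize(a,None,fx=2.1,fy=2.1,interpolation=2));cv2.imwrite('pics/t1.png',cv2.resize(b,None,fx=2.1,fy=2.1,interpolation=2))
E
```

```text
(no output)
```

View pics/s1.png

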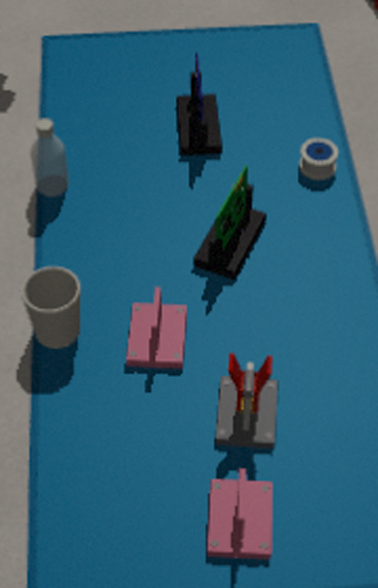

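View pics/t1.png

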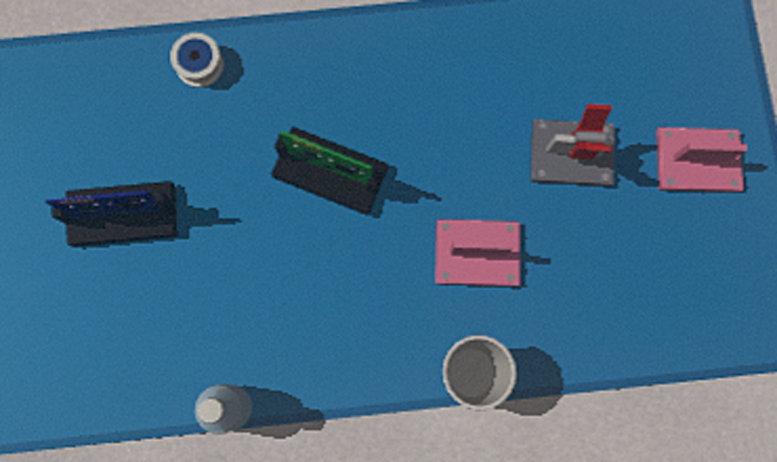

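The grey park with the red clip is at about (375,200) in the top picture and (305,300) in the side picture. The pink look-alikes sit on either side of it. The green board is at about (255,205) in the top picture and (300,215) in the side picture. I'll zoom in on both.

```bash
python3 - <<'E'
import cv2,numpy as np
t=cv2.imread('pics/top0.png');s=cv2.imread('pics/side0.png')
def c(im,x,y,w=66,h=50):
    return np.clip(cv2.resize(im[y:y+h,x:x+w],(396,300),interpolation=cv2.INTER_CUBIC)*1.5,0,255)
# tiles scale 6
cv2.imwrite('pics/z.png',np.vstack([np.hstack([c(t,224,188),c(t,344,172)]),np.hstack([c(s,268,190,66,50),c(s,276,273)])]))
E
```

```text
[ WARN:0@0.059] global loadsave.cpp:1063 imwrite_ Unsupported depth image for selected encoder is fallbacked to CV_8U.
```

View pics/z.png

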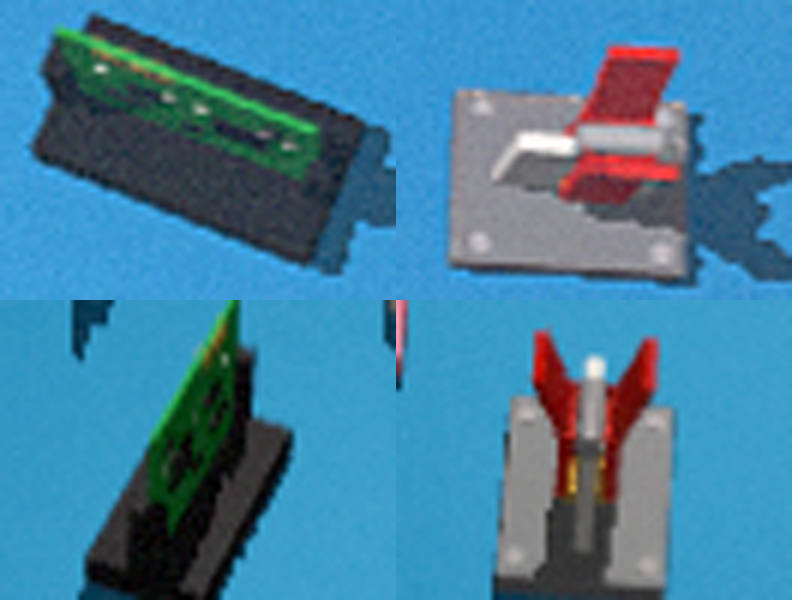

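The gold contacts sit at the left (world +y) end of the green board. Corner pixels in this tile view: the board's top edge runs from (57,32) to (320,128), and the far lever's top runs from (610,48) to (680,50). I'll back-project these onto their known heights.

```bash
cat > h.py <<'E'
import numpy as np,cv2
def bp(f,u,v,z):
    K=f['intrinsics'];R=f['R'];t=f['t'];k=float(f['k1'])
    p=np.array([(u-K[0,2])/K[0,0],(v-K[1,2])/K[1,1]])
    q=p.copy()
    for _ in range(30): q=p/(1+k*(q@q))
    d=R.T@np.array([q[0],q[1],1]);o=-R.T@t
    return o+d*(z-o[2])/d[2]
def pj(f,X):
    K=f['intrinsics'];c=np.asarray(X)@f['R'].T+f['t'];p=c[...,:2]/c[...,2:]
    p=p*(1+float(f['k1'])*(p**2).sum(-1,keepdims=True))
    return p*K[0,0]+K[:2,2]
E
python3 - <<'E'
from h import *
T=dict(np.load('top0.npz'));S=dict(np.load('side0.npz'))
def go(n,f,off,pts):
    for a,b,z in pts: print(n,(a,b,z),bp(f,a/6-.5+off[0],b/6-.5+off[1],z).round(1))
go('board top',T,(224,188),[(57,32,105),(320,128,105)])
go('stand base top',T,(224,188),[(95,17,18),(365,125,18),(312,263,18),(35,152,18)])
go('board side',S,(268,190-50),[(236,302,105),(152,442,105)])
go('stand side',S,(268,140),[(290,432,18),(88,555,18)])
o=(344-66,172)
go('park top',T,o,[(457,92,14),(688,104,14),(685,276,14),(451,265,14)])
o2=(276-66,273-50)
go('park side',S,o2,[(512,400,14),(671,408,14),(664,588,14),(497,578,14)])
go('lever top',T,o,[(610,48,115),(680,50,115),(572,180,115),(680,170,115)])
go('lever side',S,o2,[(537,333,115),(655,340,115)])
go('pin',T,o,[(580,138,74),(685,138,74)])
E
```

```text
board top (57, 32, 105) [598.8  60.  105. ]
board top (320, 128, 105) [554.6 -29.1 105. ]
stand base top (95, 17, 18) [627.9  51.5  18. ]
stand base top (365, 125, 18) [574.3 -48.4  18. ]
stand base top (312, 263, 18) [522.6 -22.6  18. ]
stand base top (35, 152, 18) [576.6  78.9  18. ]
board side (236, 302, 105) [598.8  53.5 105. ]
board side (152, 442, 105) [552.6 -29.9 105. ]
stand side (290, 432, 18) [627.5  49.9  18. ]
stand side (88, 555, 18) [525.1 -19.5  18. ]
park top (457, 92, 14) [ 610.3 -216.1   14. ]
park top (688, 104, 14) [ 596.2 -305.3   14. ]
park top (685, 276, 14) [ 528.3 -293.3   14. ]
park top (451, 265, 14) [ 541.8 -204.1   14. ]
park side (512, 400, 14) [ 543.1 -208.4   14. ]
park side (671, 408, 14) [ 609.9 -217.8   14. ]
park side (664, 588, 14) [ 596.3 -304.6   14. ]
park side (497, 578, 14) [ 529.1 -294.5   14. ]
lever top (610, 48, 115) [ 593.7 -251.2  115. ]
lever top (680, 50, 115) [ 590.4 -275.7  115. ]
lever top (572, 180, 115) [ 547.4 -230.7  115. ]
lever top (680, 170, 115) [ 547.1 -268.8  115. ]
lever side (537, 333, 115) [ 547.7 -245.1  115. ]
lever side (655, 340, 115) [ 593.5 -252.   115. ]
pin (580, 138, 74) [ 572.2 -246.1   74. ]
pin (685, 138, 74) [ 568.3 -284.4   74. ]
```

{"op": "apply_moves", "data": {"increments": [[1,0.0124,-0.031,0,0,0,-2.9],[1,0.0124,-0.031,0,0,0,-2.9],[1,0.0124,-0.031,0,0,0,-2.9],[1,0.0124,-0.031,0,0,0,-2.9],[1,0.0124,-0.031,0,0,0,-2.9]]}}

```text
time_s: 1.42
ee_pos: [320.5, 357.4, 228.0]
ee_rot: [180.0, 0.0, 138.7]
force: [0.1, 0.1, -0.2]
gripper_width: 91.2
gripper_force: 0.0
```

{"op": "apply_moves", "data": {"increments": [[1,0.0124,-0.031,0,0,0,-2.9],[1,0.0124,-0.031,0,0,0,-2.9],[1,0.0124,-0.031,0,0,0,-2.9],[1,0.0124,-0.031,0,0,0,-2.9],[1,0.0124,-0.031,0,0,0,-2.9]]}}

```text
time_s: 1.83
ee_pos: [382.5, 202.2, 228.2]
ee_rot: [180.0, 0.0, 124.2]
force: [0.3, 0.3, -0.3]
gripper_width: 91.5
gripper_force: 0.0
```

{"op": "apply_moves", "data": {"increments": [[1,0.0124,-0.031,0,0,0,-2.9],[1,0.0124,-0.031,0,0,0,-2.9],[1,0.0124,-0.031,0,0,0,-2.9],[1,0.0124,-0.031,0,0,0,-2.9],[1,0.0124,-0.031,0,0,0,-2.9]]}}

```text
time_s: 2.25
ee_pos: [444.6, 47.1, 228.2]
ee_rot: [180.0, 0.0, 109.7]
force: [-0.4, 1.0, 0.0]
gripper_width: 91.2
gripper_force: 0.0
```

{"op": "apply_moves", "data": {"increments": [[1,0.0124,-0.031,0,0,0,-2.9],[1,0.0124,-0.031,0,0,0,-2.9],[1,0.0124,-0.031,0,0,0,-2.9],[1,0.0124,-0.031,0,0,0,-2.9],[1,0.0124,-0.031,0,0,0,-2.9]]}}

```text
time_s: 2.67
ee_pos: [506.6, -108.0, 228.1]
ee_rot: [180.0, -0.0, 95.1]
force: [0.2, 0.3, 1.1]
gripper_width: 91.2
gripper_force: 0.0
```

{"op": "apply_moves", "data": {"increments": [[1,0.0124,-0.031,0,0,0,-2.9],[1,0.0124,-0.031,0,0,0,-2.9],[1,0.0124,-0.031,-0.01,0,0,-2.9],[1,0.0124,-0.031,-0.01,0,0,-2.9],[1,0.0124,-0.031,-0.02,0,0,-2.9]]}}

```text
time_s: 3.08
ee_pos: [569.9, -263.5, 189.6]
ee_rot: [179.7, 0.1, 80.6]
force: [0.5, 0.3, 0.2]
gripper_width: 91.3
gripper_force: 0.0
```

{"op": "apply_moves", "data": {"increments": [[1,0,0.001,-0.022,0,0,0.2],[1,0,0,-0.022,0,0,0.2],[1,0,0,-0.022,0,0,0],[1,0,0,-0.012,0,0,0],[1,0,0,0,0,0,0]]}}

```text
time_s: 3.5
ee_pos: [566.4, -259.5, 106.6]
ee_rot: [-179.6, -0.1, 81.2]
force: [-0.3, -0.3, 0.1]
gripper_width: 91.4
gripper_force: 0.0
```

```bash
python3 - <<'E'
from workcell import status,cams
import cv2,numpy as np
from h import *
print(status.state()['ee_pos'],status.state()['ee_rot'])
o=[]
for c,X in(('side',[568.6,-260.3,90]),('top',[568.6,-260.3,90])):
    f=cams.grab_frame(c);u,v=pj(f,X).astype(int)
    o.append(cv2.resize(np.ascontiguousarray(f['color'][v-35:v+35,u-33:u+33,::-1]),(396,420),interpolation=2))
cv2.imwrite('pics/g.png',np.clip(np.hstack(o)*1.4,0,255).astype('uint8'))
E
```

```text
[ 566.35366992 -259.50221193  106.58724621] [-1.79637847e+02 -1.10877675e-01  8.11983462e+01]
```

View pics/g.png

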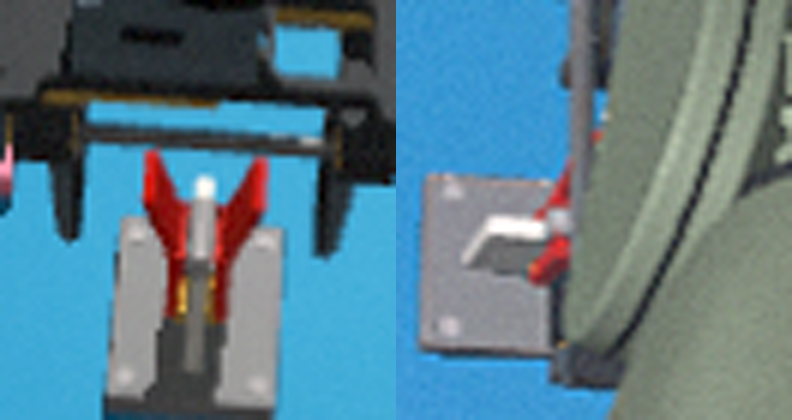

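The clip's levers sit centred between the open fingers, at columns 70 and 330 in the left tile with the clip at 205. Next I lower a little further and settle.

{"op": "apply_moves", "data": {"increments": [[1,0,0,-0.006,0,0,0],[1,0,0,0,0,0,0],[1,0,0,0,0,0,0]]}}

```text
time_s: 3.85
ee_pos: [568.5, -260.3, 104.6]
ee_rot: [179.9, 0.0, 81.2]
force: [-0.3, 0.5, -0.2]
gripper_width: 91.0
gripper_force: 0.0
```

{"op": "apply_moves", "data": {"increments": [[1,0,0,-0.005,0,0,0],[1,0,0,0,0,0,0],[-1,0,0,0,0,0,0],[-1,0,0,0,0,0,0],[-1,0,0,0,0,0,0]], "newtons": 22}}

```text
time_s: 4.27
ee_pos: [568.3, -260.3, 99.1]
ee_rot: [180.0, 0.0, 81.2]
force: [-1.1, 0.4, -0.0]
gripper_width: 73.8
gripper_force: 0.0
```

{"op": "apply_moves", "data": {"increments": [[-1,0,0,0,0,0,0],[-1,0,0,0,0,0,0],[-1,0,0,0,0,0,0],[-1,0,0,0,0,0,0],[-1,0,0,0,0,0,0]]}}

```text
time_s: 4.68
ee_pos: [569.0, -260.5, 100.2]
ee_rot: [179.9, 0.0, 81.2]
force: [-0.9, 0.7, 10.4]
gripper_width: 41.3
gripper_force: 6.1
```

{"op": "apply_moves", "data": {"increments": [[-1,0,0,0,0,0,0],[-1,0,0,0,0,0,0],[-1,0,0,0,0,0,0],[-1,0,0,0,0,0,0],[-1,0,0,0,0,0,0]]}}

```text
time_s: 5.1
ee_pos: [568.3, -260.6, 101.7]
ee_rot: [179.9, 0.1, 81.2]
force: [-4.5, 0.6, 13.0]
gripper_width: 23.6
gripper_force: 22.0
```

{"op": "apply_moves", "data": {"increments": [[-1,0,0,0.004,0,0,0],[-1,0,0,0.01,0,0,0],[-1,0,0,0.014,0,0,0],[-1,0,0,0.016,0,0,0],[-1,0,0,0.016,0,0,0]]}}

```text
time_s: 5.52
ee_pos: [568.2, -260.1, 159.6]
ee_rot: [-180.0, -0.0, 81.2]
force: [0.2, -0.2, -0.4]
gripper_width: 23.7
gripper_force: 22.0
```

{"op": "apply_moves", "data": {"increments": [[-1,0,0,0.016,0,0,0],[-1,0,0,0.016,0,0,0],[-1,0,0,0.012,0,0,0],[-1,0,0,0.006,0,0,0],[-1,0,0,0,0,0,0]]}}

```text
time_s: 5.93
ee_pos: [569.0, -260.5, 210.7]
ee_rot: [179.8, 0.1, 81.2]
force: [0.0, -0.3, -0.9]
gripper_width: 23.5
gripper_force: 22.0
```

```bash
python3 - <<'E'
from workcell import status,cams
import cv2,numpy as np
from h import *
s=status.state();print(s['ee_pos'],s['ee_rot'],s['gripper_width'])
o=[]
for c,X in(('side',[568.6,-260.3,170]),('top',[568.6,-260.3,170])):
    f=cams.grab_frame(c);u,v=pj(f,X).astype(int);print(u,v)
    np.savez(f'{c}1.npz',**f)
    o.append(cv2.resize(np.ascontiguousarray(f['color'][v-35:v+35,u-33:u+33,::-1]),(396,420),interpolation=2))
cv2.imwrite('pics/l.png',np.clip(np.hstack(o)*1.4,0,255).astype('uint8'))
E
```

```text
[ 568.97209076 -260.53316522  210.69662811] [1.79821455e+02 5.11989802e-02 8.12148500e+01] 23.46067493582073
309 268
391 182
```

View pics/l.png

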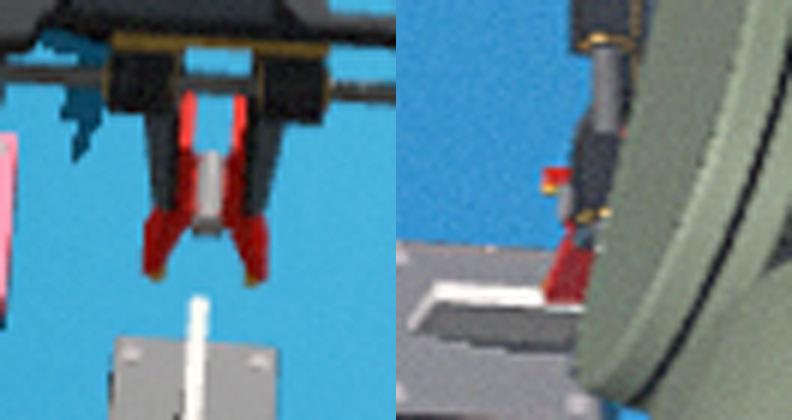

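```bash
python3 - <<'E'
from h import *
f=dict(np.load('side1.npz'))
ex=np.array([.988,-.154,0]);ey=np.array([.154,.988,0]);c=np.array([568.6,-260.3,0])
for z in(179,182,185,188):
    P=[c+s*17.5*ex-12*ey+[0,0,z-38.5] for s in(-1,1)]+[c-s*12*ex+12*ey+[0,0,z+45] for s in(1,-1)]
    print(z,[((pj(f,p)-[276-.5,233-.5])*6).round().tolist() for p in P])
E
```

```text
179 [[153.0, 287.0], [245.0, 292.0], [178.0, 102.0], [244.0, 106.0]]
182 [[154.0, 282.0], [246.0, 288.0], [179.0, 97.0], [244.0, 101.0]]
185 [[154.0, 277.0], [246.0, 283.0], [179.0, 92.0], [245.0, 96.0]]
188 [[154.0, 273.0], [246.0, 279.0], [179.0, 87.0], [245.0, 91.0]]
```

{"op": "apply_moves", "data": {"increments": [[-1,0.0012,0.012,0,0,0,-1],[-1,0.0012,0.02,0,0,0,-1.4],[-1,0.0012,0.022,0,0,0,-1.4],[-1,0.0012,0.022,0,0,0,-1.4],[-1,0.0012,0.022,0,0,0,-1.4]]}}

```text
time_s: 6.45
ee_pos: [573.5, -161.2, 207.5]
ee_rot: [-179.8, -0.0, 74.5]
force: [-0.3, -0.3, -0.8]
gripper_width: 23.1
gripper_force: 22.0
```

{"op": "apply_moves", "data": {"increments": [[-1,0.0012,0.022,0,0,0,-1.4],[-1,0.0012,0.022,0,0,0,-1.4],[-1,0.0012,0.022,0,0,0,-1.4],[-1,0.0012,0.022,0,0,0,-1.4],[-1,0.0012,0.022,0,0,0,-1.4]]}}

```text
time_s: 6.87
ee_pos: [579.5, -51.1, 207.6]
ee_rot: [-179.9, 0.0, 67.5]
force: [0.1, 0.4, -0.4]
gripper_width: 23.3
gripper_force: 22.0
```

{"op": "apply_moves", "data": {"increments": [[-1,0.0012,0.022,0,0,0,-1.4],[-1,0.0012,0.022,0,0,0,-1.4],[-1,0.0012,0.022,0,0,0,-1.5],[-1,0.0014,0.019,0,0,0,0],[-1,0,0,0,0,0,0]]}}

```text
time_s: 7.28
ee_pos: [584.7, 35.9, 207.6]
ee_rot: [-179.8, -0.0, 63.5]
force: [0.1, 0.5, -1.1]
gripper_width: 23.4
gripper_force: 22.0
```

{"op": "apply_moves", "data": {"increments": [[-1,0,0,-0.01,0,0,0],[-1,0,0,-0.01,0,0,0],[-1,0,0,0,0,0,0],[-1,0,0,0,0,0,0]]}}

```text
time_s: 7.62
ee_pos: [584.3, 31.7, 187.3]
ee_rot: [-179.8, 0.1, 63.2]
force: [0.1, -0.5, -0.4]
gripper_width: 23.7
gripper_force: 22.0
```

```bash
python3 - <<'E'
from workcell import status,cams
import cv2,numpy as np
from h import *
s=status.state();print(s['ee_pos'],s['ee_rot'],s['gripper_width'])
o=[]
for c,X in(('side',[585,32.7,125]),('top',[585,32.7,125])):
    f=cams.grab_frame(c);u,v=pj(f,X).astype(int);print(u,v)
    np.savez(f'{c}2.npz',**f)
    o.append(cv2.resize(np.ascontiguousarray(f['color'][v-35:v+35,u-33:u+33,::-1]),(396,420),interpolation=2))
cv2.imwrite('pics/m.png',np.clip(np.hstack(o)*1.4,0,255).astype('uint8'))
E
```

```text
[584.34248926  31.73535439 187.34207461] [-1.79843515e+02  1.04709612e-01  6.32416485e+01] 23.70536906154193
302 190
245 195
```

View pics/m.png

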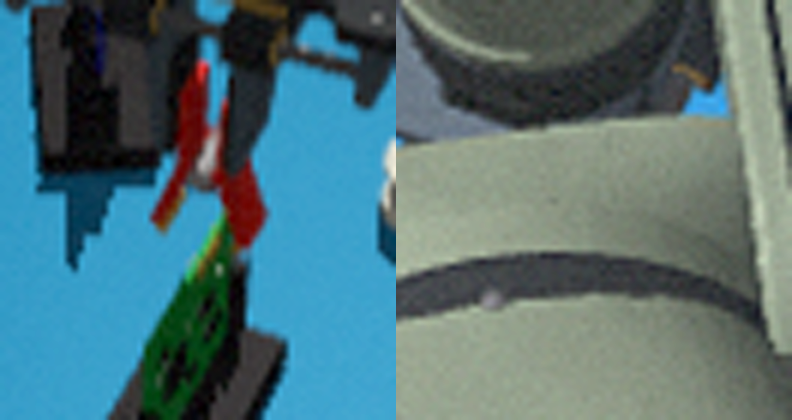

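```bash
python3 - <<'E'
from h import *
f=dict(np.load('side2.npz'))
a=np.radians(-26.9);ex=np.array([np.cos(a),np.sin(a),0]);ey=np.array([-np.sin(a),np.cos(a),0])
t=lambda p:((pj(f,p)-[302-33-.5,190-35-.5])*6).round().tolist()
c=np.array([584.8,32.2,0])
print('bar ends',[t(c+s*17.5*ex+e*12*ey+[0,0,161.5-38.5]) for s in(-1,1) for e in (-1,1)])
m=np.array([576,15,105.]);d=np.array([.469,.883,0])
print('board',[t(m+k*d) for k in(-50,5,35,50)])
E
```

```text
bar ends [[160.0, 226.0], [179.0, 191.0], [233.0, 247.0], [251.0, 212.0]]
board [[146.0, 351.0], [193.0, 268.0], [218.0, 225.0], [230.0, 203.0]]
```

The side view agrees with the predictions: bar ends near (163,228) and (243,248), contacts from (195,272) to (218,232). I'll square up the yaw and lower.

{"op": "apply_moves", "data": {"increments": [[-1,0.0005,0.0005,-0.004,0,0,-0.6],[-1,0,0,-0.006,0,0,-0.6],[-1,0,0,-0.006,0,0,0],[-1,0,0,0,0,0,0],[-1,0,0,0,0,0,0]]}}

```text
time_s: 8.13
ee_pos: [585.4, 33.2, 172.3]
ee_rot: [-179.9, 0.0, 62.1]
force: [-0.0, -0.5, -0.4]
gripper_width: 23.7
gripper_force: 22.0
```

{"op": "apply_moves", "data": {"increments": [[-1,0,0,-0.006,0,0,0],[-1,0,0,-0.006,0,0,0],[-1,0,0,-0.006,0,0,0],[-1,0,0,-0.006,0,0,0],[-1,0,0,0,0,0,0]]}}

```text
time_s: 8.55
ee_pos: [584.7, 33.2, 147.2]
ee_rot: [-179.8, 0.1, 62.1]
force: [-0.3, -0.2, -1.3]
gripper_width: 23.8
gripper_force: 22.0
```

{"op": "apply_moves", "data": {"increments": [[-1,0,0,0,0,0,0],[-1,0,0,0,0,0,0],[-1,0,0,0,0,0,0]]}}

```text
time_s: 8.8
ee_pos: [586.0, 33.3, 149.3]
ee_rot: [180.0, -0.0, 62.1]
force: [0.4, -0.7, -0.1]
gripper_width: 23.7
gripper_force: 22.0
```

```bash
python3 - <<'E'
from workcell import status,cams
import cv2,numpy as np
from h import *
s=status.state();print(s['ee_pos'],s['ee_rot'],s['gripper_width'],s['force'])
f=cams.grab_frame('side');u,v=pj(f,[585,32.7,100]).astype(int);print(u,v)
a=np.radians(s['ee_rot'][2]-90);ex=np.array([np.cos(a),np.sin(a),0]);ey=np.array([-np.sin(a),np.cos(a),0])
t=lambda p:((pj(f,p)-[u-30-.5,v-30-.5])*10).round().tolist()
c=np.array([*s['ee_pos'][:2],0]);z=s['ee_pos'][2]-26
print('bar ends',[t(c+k*17.5*ex+e*12*ey+[0,0,z-38.5]) for k in(-1,1) for e in (-1,1)])
m=np.array([576,15,105.]);d=np.array([.469,.883,0])
print('board',[t(m+k*d) for k in(-50,5,35,50)])
cv2.imwrite('pics/e.png',np.clip(cv2.resize(np.ascontiguousarray(f['color'][v-30:v+30,u-30:u+30,::-1]),(600,600),interpolation=2)*1.5,0,255).astype('uint8'))
E
```

```text
[586.02932911  33.26286501 149.30667875] [ 1.79957899e+02 -2.25638563e-02  6.21109553e+01] 23.745383797167122 [ 0.35378989 -0.72330532 -0.0939318 ]
302 196
bar ends [[237.0, 360.0], [270.0, 303.0], [356.0, 397.0], [388.0, 339.0]]
board [[213.0, 474.0], [292.0, 337.0], [333.0, 264.0], [353.0, 229.0]]
```

View pics/e.png

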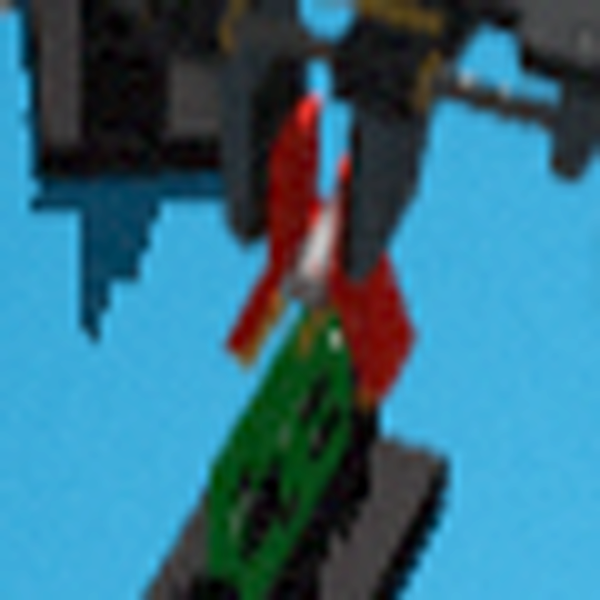

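The jaws straddle the board: the left tip is at (243,355), the right tip at (372,400), and the board runs between them. The tips are about 22 mm below the edge and there is no contact force.

```bash
python3 -c "
from workcell import env;print(env.job_done())"
```

```text
the job is handed in; nothing more can be done
None
```

I handed the job in with the clip still gripped, squeezed fully open and square to the green board. Its jaws straddle the gold contacts with the tips about 22 mm below the edge. No contact force showed and nothing else was touched; the arm's clock read about 9 s of the 38 s allowed.

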